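# Tip a flat bar out of its block and lay it in the welding jig

## Robot

A 6-joint arm with a two-finger parallel gripper is mounted at the origin on a cart in front of the work surface, level with it; the furniture and walls round the work are solid. World frame = base frame: x ahead of the robot, y to its left, z up, the work surface at z = 0. Lengths are in m, angles in rad, forces in N, time in s.
With the tool pointing down it reaches from about 0.225 to 0.875 m from the base axis. Payload 3.4 kg.
Tool frame: the origin (TCP) lies between the finger pads; the fingertips stand 11 mm ahead of it and the grasp point (between the pads) lies 8 mm behind it; z points along the fingers, y is the line along which they close (so a half turn about z gives the same grasp; the last joint's range is limited). The gripper opens to 85 mm and grips with 20 to 120 N. Pads are 22 mm wide; open, the fingers measure 114 mm over their backs; the gripper's body (76 mm by 85 mm) begins 54 mm behind the grasp point. The pads swing forward as they close: fully open they stand 13 mm farther back than shut.
Start: joints at [-1.445, 0.276, 1.505, -0, 1.361, -0.121], TCP at [0.14, -0.558, 0.242] pointing down, gripper open.
Joint ranges: [-2.89, 2.89], [-0.75, 2.08], [0.22, 2.7], [-1.18, 4.32], [0.11, 2.71], [-2.7, 2.7]. Speed limits (rad/s): [2.57, 2.57, 3.14, 3.14, 3.14, 3.14].

## Interface

Orientations are given as a unit quaternion [w, x, y, z].
In Python, from rig import sensors, eyes, manip gives the robot as it stands.
- The arm moves only by the tool drive_tool, never from a script. Its argument "deltas" is a list of rows, each an object with "linear": the shift along the world's x, y, z in mm, a list of three; "twist": the turn about the world's z in degrees; "claw": the opening, from 0 (shut) to 1 (fully open). In form: [{"linear": [tx, ty, tz], "twist": twist, "claw": claw}, ...]. A call has 1 to 12 rows; each row is the pose to reach, as a shift and turn from the pose commanded when the call began; what a row does not reach only later rows make up. A row lasts 1/12 s, in which the tool goes at most 41.7 mm and 7.16 degrees, less where a joint would pass 70% of its speed; a pose out of reach is approached as far as the arm can. A call with a gripper value outside its range is refused whole. The fingers move at their own pace and stop on an object; "squeeze" is the grip in N (left out, the last holds). Time passes only in rows, so rows that repeat a pose let the fingers close. It gives the time, the measured TCP pose, the force, the opening and the grip force at its end, in the units of the state.
- sensors.get_state(): the state, without advancing time (a new reading comes with each control period).
- eyes.get_image(name): name is "scene" or "top" or "wrist"; returns the picture (480x640x3 uint8, red, green, blue); there is no depth.
- eyes.camera_model(name): a dict with "intrinsics" (3x3 intrinsics, pixels), "R" (3x3) and "t" (3): a world point X has camera coordinates R X + t. Camera axes: x right, y down, z forward; pixel columns grow to the right and rows downward; lengths in m; the calibration is good to about 2 mm. A picture is of the moment at which its call begins: read the wrist's pose just before it. camera_model takes no time and is no camera call; for the wrist camera it gives the pose at the moment of the call.
- manip.sign_off(): hands the job in; it is judged then, once.
The state is a dict: "clock": time; "qpos": joint angles; "qd": joint speeds; "effort": joint torques, N m; "position": TCP position; "ee_rot": TCP orientation; "contact_force": force on the tool from outside, world axes, zero at the start; "moment": the same for the moment, N m; "width": finger opening in m; "gripper_force": force on a finger pad.
Only numpy, scipy, OpenCV 4.12 (cv2) and the standard library are available. Lean on these libraries where they do the work, as an engineer would, in place of code of your own. Each camera call takes 0.05 s, during which the arm holds its last target. There are 200 camera calls.

## Task

The flat bar lies flush in the slot of the tipping block: press down its overhanging end until the bar tips up and stays leaning there by itself, then lift it out by its raised end. Lay it flat on the open table and let go of it, take it again by its middle, and set it in the welding jig so that it lies flat on both rests. Leave the other things on the table where they are.

Things in the scene. Friction and masses are not known exactly. Their poses are not given: they have to be found in the camera images.
- flat_bar: sawn steel flat bar, 20 x 150 x 6 mm (x, y, z), about 0.14 kg. Origin at the centre of its underside; y along its length, z up through its thickness while it lies in the block. Its +y end is the one that overhangs the well at the start.
- bar_mid (a point): the centre of the bar, 3 mm above its underside as it lies in the block; axes as the bar's.
- bar_press_end (a point): middle of the bar's +y end face, the overhanging end to be pressed down.
- bar_lift_end (a point): middle of the bar's -y end face, which rises when the other end is pressed.
- tipping_block: fixed plain steel block, 58 mm wide (x), y -84 to +94 mm, top 72 mm above the table, on a dark base plate 96 x 184 x 6 mm. Origin on the table, y along the slot, z up. From y = -78 to +4 mm a slot 23 mm wide with its floor at 66 mm holds the bar flush with the top, so its sides cannot be gripped; at the start the bar's middle is within 2 mm of x = y = 0.
- block_edge (a point): centre of the end edge of the slot's floor (block y = 4 mm, 66 mm above the table), over which the bar tips. 71 mm of the bar overhang it. The bar falls back if released early; pressed at block y = 46 mm until about 40 mm below flush it slides into the well and stays leaning at 40 to 50 degrees, its lift end about 120 mm above the table.
- block_well (a point): centre of the floor of the open well under the overhang, at block y = 46 mm, 6 mm above the table; axes as the block's. The well begins at the edge, is 46 mm wide between side walls that reach 72 mm, and its end wall slopes from block y = 82 mm at the top to 59 mm at the floor.
- welding_jig: fixed steel jig on a dark base plate 70 x 220 x 6 mm, alike at both ends, with a U-shaped saddle at each end. Origin on the table, y along its length, z up. Between the saddles (|y| under 42 mm) it is open down to the base plate, so there is room for fingers only at the bar's middle. The bar lies along y, either way round.
- jig_nest (a point): middle of the jig at the height of the rests (20 mm above the table), where the middle of the bar's underside belongs; axes as the jig's.
- jig_saddle (a point): centre of the +y rest (|y| 42 to 78 mm, 20 mm above the table); the other lies at y = -60 mm. Cheeks 24 mm apart stand along each rest, flared outward at the top, 38 mm above the table; the end stops stand at |y| = 79 mm, 42 mm high.
- spindle_cap: round brown flanged steel cap with a stepped neck, 64 x 64 x 55 mm, to be left alone; origin under its centre.
- magnet_square: triangular magnetic welding square, 85 x 85 x 17 mm, to be left alone; origin under its centre.
- bush: brown steel tube piece lying on its side, 38 x 58 x 38 mm, to be left alone; origin under its centre.
- marker: paint marker pen, 17 x 122 x 17 mm, to be left alone; origin under its centre.
Mind the look-alikes: they are no part of the job. There is more than one size of the flat_bar; the job needs the smaller.

How it is judged:
On the way, in this order (a step that is already met when the one before it is completed fails the run):
1. the bar leans in the tipping block by itself, pressed end down in the well, other end up, untouched by the fingers (height (world z) of bar_press_end below 0.05 m and height (world z) of bar_lift_end above 0.09 m and horizontal distance between bar_mid and block_edge below 0.05 m and linear speed of flat_bar below 0.03 m/s and contact force between the fingers and flat_bar below 0.05 N), for 0.2 s.
2. the bar lies flat on the table top, let go (height (world z) of bar_mid between 0 and 0.006 m and linear speed of flat_bar below 0.03 m/s and contact force between the fingers and flat_bar below 0.05 N), for 0.2 s.
At the end, for the whole second after the job is handed in: The bar lies flat (within 0.08 rad) on both rests of the welding jig, along it within 0.08 rad, its middle within 4 mm across, 7 mm along and 2 mm in height of its place, at rest and released (x of bar_mid in the frame of jig_nest between -0.004 and 0.004 m and y of bar_mid in the frame of jig_nest between -0.007 and 0.007 m and z of bar_mid in the frame of jig_nest between 0.001 and 0.005 m and angle between the y axis of flat_bar and the y axis of welding_jig, either way round below 0.08 rad and angle between the z axis of flat_bar and the z axis of welding_jig, either way round below 0.08 rad and linear speed of flat_bar below 0.02 m/s and contact force between the fingers and flat_bar below 0.05 N); the robot touches nothing.
It fails at once if the spindle cap is moved more than 30 mm (distance of spindle_cap from where it was at the start of the episode above 0.03 m).
It fails at once if the magnet square is moved more than 30 mm (distance of magnet_square from where it was at the start of the episode above 0.03 m).
It fails at once if the bush is moved more than 30 mm (distance of bush from where it was at the start of the episode above 0.03 m).
It fails at once if the marker is moved more than 30 mm (distance of marker from where it was at the start of the episode above 0.03 m).
It also fails if it takes over 58 s, if anything falls off the work surface, if the arm or the gripper's body presses on something with over 40 N, if the wrist force passes 120 N, or if a joint passes its speed limit or range.

## Working session

There is one attempt and no reset: what is moved stays moved. The work goes in short steps, Python scripts to look and compute and a tool call to move; the robot and the scene stay as the last step left them, time stands still between calls to the robot, and variables do not carry over. Pictures are saved under pics/ and viewed, at most 12 in all, crops included, and the job is handed in when it is done.

Besides the shell and the picture viewer there is one more tool, called after "Call:" by a JSON object that holds its "op" and its "data". drive_tool: Moves the arm, as the interface text tells. Its arguments: {"type":"object","properties":{"deltas":{"type":"array","items":{"type":"object","properties":{"linear":{"type":"array","items":{"type":"number"}},"twist":{"type":"number"},"claw":{"type":"number"}}}},"squeeze":{"type":"number"}},"required":["deltas"]}

```bash
mkdir -p pics; ls
python3 - <<'E'
from rig import sensors, eyes, manip
import cv2,json
s=sensors.get_state();print({k:s[k] for k in("clock","position","ee_rot","width","contact_force")})
for n in("scene","top"):
    im=eyes.get_image(n);cv2.imwrite(f"pics/{n}0.png",im[:,:,::-1])
    m=eyes.camera_model(n);print(n,m)
E
```

```text
pics
{'clock': 0.0, 'position': array([ 0.14040591, -0.55705924,  0.24145732]), 'ee_rot': array([-9.01665791e-04,  9.92394612e-01,  1.23093954e-01, -6.92217171e-08]), 'width': 0.0853703586528847, 'contact_force': array([ 0.34112169, -0.59391437,  0.80215438])}
scene {'intrinsics': array([[442.38593744,   0.        , 320.79939042],
       [  0.        , 442.38593744, 232.21040313],
       [  0.        ,   0.        ,   1.        ]]), 'R': array([[ 0.75189878, -0.65916421, -0.01227882],
       [-0.50656627, -0.56571215, -0.65066149],
       [ 0.42194649,  0.49545162, -0.75926863]]), 't': array([-0.62104879,  0.18397065,  1.27137683])}
top {'intrinsics': array([[586.99043414,   0.        , 321.44418628],
       [  0.        , 586.99043414, 240.25615186],
       [  0.        ,   0.        ,   1.        ]]), 'R': array([[-0.02627539, -0.99960456, -0.0100167 ],
       [-0.99483657,  0.02713004, -0.09779648],
       [ 0.09802956,  0.00739534, -0.99515602]]), 't': array([-0.26079128,  0.57393352,  1.45372702])}
```

View pics/top0.png

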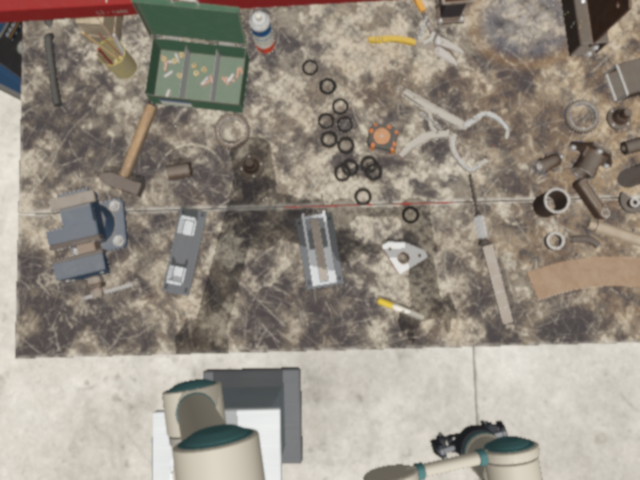

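View pics/scene0.png

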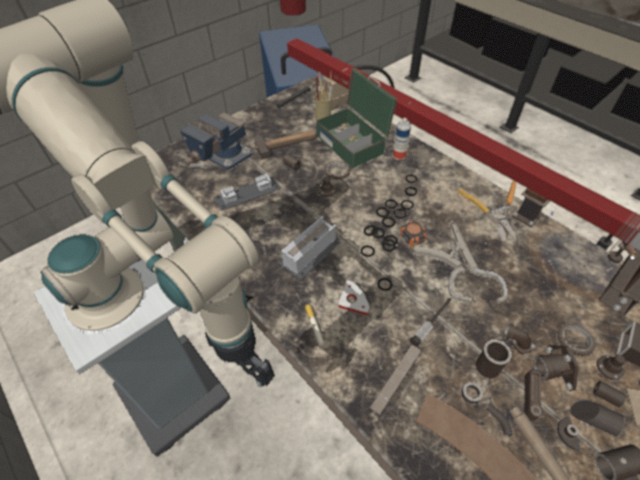

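The top view shows the tipping block at about (320,248), the jig at (185,252), the magnet square at (403,255), the marker at (400,308), the bush at (178,172) and the cap at (250,165). I'll zoom in on the block and the jig.

```bash
cat > h.py <<'E'
import numpy as np, cv2
from rig import sensors, eyes, manip
def ray(m,uv,z):
    d=m["R"].T@np.linalg.inv(m["intrinsics"])@np.array([uv[0],uv[1],1.]);c=-m["R"].T@m["t"]
    return c+d*(z-c[2])/d[2]
def proj(m,X):
    p=m["intrinsics"]@(m["R"]@np.array(X)+m["t"]);return p[:2]/p[2]
E
python3 - <<'E'
from h import *
im=cv2.imread("pics/top0.png")
a=cv2.resize(im[200:300,285:355],None,fx=5.5,fy=5.5,interpolation=cv2.INTER_CUBIC)
b=cv2.resize(im[200:300,150:220],None,fx=5.5,fy=5.5,interpolation=cv2.INTER_CUBIC)
cv2.imwrite("pics/z1.png",np.hstack([a,b]))
m=eyes.camera_model("top")
for n,uv,z in [("block",(320,248),.072),("jig",(185,252),.02),("sq",(403,257),0),("marker",(400,308),0),("bush",(178,172),0),("cap",(250,165),0)]: print(n,ray(m,uv,z).round(3))
E
```

```text
block [ 0.543 -0.272  0.072]
jig [0.547 0.071 0.02 ]
sq [ 0.521 -0.483  0.   ]
marker [ 0.391 -0.47   0.   ]
bush [0.758 0.093 0.   ]
cap [ 0.771 -0.095  0.   ]
```

View pics/z1.png

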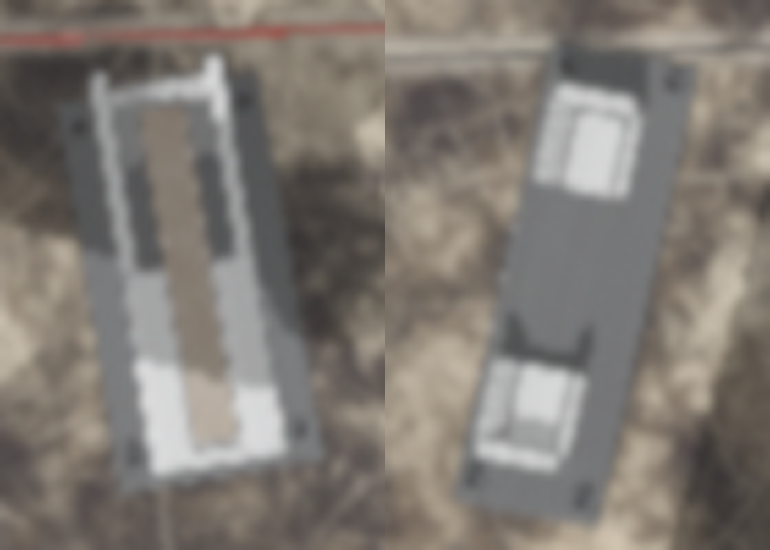

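Call:
{"op": "drive_tool", "data": {"deltas": [{"linear": [340, 287, 80], "twist": 0, "claw": 0}, {"linear": [340, 287, 80], "twist": 0, "claw": 0}, {"linear": [340, 287, 80], "twist": 0, "claw": 0}, {"linear": [340, 287, 80], "twist": 0, "claw": 0}, {"linear": [340, 287, 80], "twist": 0, "claw": 0}, {"linear": [340, 287, 80], "twist": 0, "claw": 0}, {"linear": [340, 287, 80], "twist": 0, "claw": 0}, {"linear": [340, 287, 80], "twist": 0, "claw": 0}, {"linear": [340, 287, 80], "twist": 0, "claw": 0}, {"linear": [340, 287, 80], "twist": 0, "claw": 0}, {"linear": [340, 287, 80], "twist": 0, "claw": 0}, {"linear": [340, 287, 80], "twist": 0, "claw": 0}]}}

```text
clock: 1.1
position: [0.4853, -0.2663, 0.3231]
ee_rot: [-0.001, 0.992, 0.126, 0.003]
contact_force: [-0.6, -0.3, 0.2]
width: -0.0002
gripper_force: 0.0
```

Run:
```python
from h import *
s=sensors.get_state();m=eyes.camera_model("wrist")
im=eyes.get_image("wrist");cv2.imwrite("pics/w1.png",im[:,:,::-1])
np.savez("w1.npz",K=m["intrinsics"],R=m["R"],t=m["t"])
print(s["clock"],s["position"],s["ee_rot"],-m["R"].T@m["t"])
t=eyes.camera_model("top")
for c,o in(((160,107),285),((215,440),285)):
    p=(o+c[0]/5.5,200+c[1]/5.5);X=ray(t,p,.072);print(p,X.round(4),proj(m,X).round(1))
```

```text
1.1 [ 0.48528856 -0.26630396  0.32305432] [-7.59619257e-04  9.91981974e-01  1.26352246e-01  2.50910094e-03] [ 0.55026175 -0.25060999  0.45580565]
(314.09090909090907, 219.45454545454544) [ 0.6141 -0.2597  0.072 ] [344.  90.]
(324.0909090909091, 280.0) [ 0.4652 -0.2803  0.072 ] [326.7 229. ]
```

View pics/w1.png

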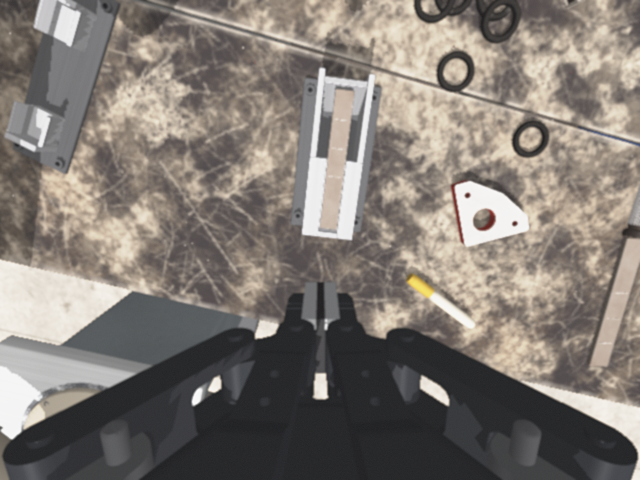

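The wrist view shows the bar with its far (press) end at about (344,88) and its near (lift) end at (327,230). That agrees with the positions from the top view. The jig is at the upper left, around (60,85).

Run:
```python
from h import *
f=np.load("w1.npz");m=dict(intrinsics=f["K"],R=f["R"],t=f["t"])
im=cv2.imread("pics/w1.png")
print(im[150:153,340],im[210,331],im[210,350],im[150,326])
roi=np.zeros(im.shape[:2],np.uint8);roi[70:245,300:380]=1
b,g,r=[im[:,:,i].astype(int) for i in range(3)]
k=((r-b>14)&(r>90)&(roi>0)).astype(np.uint8)
k[:, :]=cv2.morphologyEx(k,cv2.MORPH_OPEN,np.ones((5,5)))
n,l,st,c=cv2.connectedComponentsWithStats(k);i=l[150,340] or l[160,339];print(st[i],c[i])
ys,xs=np.nonzero(l==i)
P=np.array([ray(m,(x,y),.072)[:2] for x,y in zip(xs,ys)]).astype(np.float32)
rc=cv2.minAreaRect(P);print(rc)
v=cv2.PCACompute(P,None)[1][0];print(P.mean(0),np.degrees(np.arctan2(v[1],v[0])))
```

```text
[[189 201 215]
 [178 192 208]
 [175 190 205]] [180 194 209] [238 237 237] [88 87 88]
[ 320   89   34  140 2542] [336.39968529 156.93784422]
((0.5407015085220337, -0.2707720994949341), (0.15039929747581482, 0.020636681467294693), 8.257807731628418)
[ 0.54517585 -0.27007487] 8.080964
```

Call:
{"op": "drive_tool", "data": {"deltas": [{"linear": [40, 4, -40], "twist": -3, "claw": 0}, {"linear": [80, 7, -80], "twist": -6.4, "claw": 0}, {"linear": [104, 7, -110], "twist": -6.4, "claw": 0}, {"linear": [106, 7, -150], "twist": -6.4, "claw": 0}, {"linear": [106, 7, -180], "twist": -6.4, "claw": 0}, {"linear": [106, 7, -190], "twist": -6.4, "claw": 0}, {"linear": [106, 7, -190], "twist": -6.4, "claw": 0}, {"linear": [106, 7, -190], "twist": -6.4, "claw": 0}, {"linear": [106, 7, -190], "twist": -6.4, "claw": 0}]}}

```text
clock: 1.9
position: [0.5868, -0.2649, 0.1339]
ee_rot: [0.001, 0.998, 0.067, 0.001]
contact_force: [0.5, -0.8, 0.8]
width: 0.0001
gripper_force: 0.0
```

Call:
{"op": "drive_tool", "data": {"deltas": [{"linear": [0, 0, -25], "claw": 0}, {"linear": [0, 0, -45], "claw": 0}, {"linear": [0, 0, -52], "claw": 0}, {"linear": [0, 0, -57], "claw": 0}, {"linear": [0, 0, -62], "claw": 0}, {"linear": [0, 0, -67], "claw": 0}, {"linear": [0, 0, -72], "claw": 0}, {"linear": [0, 0, -77], "claw": 0}, {"linear": [0, 0, -82], "claw": 0}, {"linear": [0, 0, -87], "claw": 0}, {"linear": [0, 0, -91], "claw": 0}, {"linear": [0, 0, -91], "claw": 0}]}}

```text
$.deltas[0]: bad value
```

Run:
```python
from h import *
s=sensors.get_state();print(s["clock"],s["position"],s["contact_force"])
for n in("scene","wrist"):
    cv2.imwrite(f"pics/{n}2.png",eyes.get_image(n)[:,:,::-1])
a=cv2.resize(cv2.imread("pics/scene2.png")[190:300,250:370],None,fx=4,fy=4)
b=cv2.resize(cv2.imread("pics/wrist2.png"),(587,440));cv2.imwrite("pics/c2.png",cv2.resize(np.hstack([a,b]),(798,330)))
```

```text
1.9 [ 0.58680111 -0.26494287  0.13394044] [ 0.45339788 -0.84229901  0.77868132]
```

View pics/c2.png

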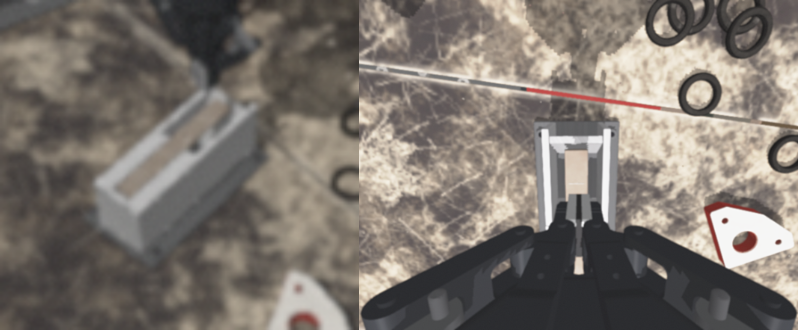

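The move was refused because every row needs a twist. The picture shows the closed fingers poised above the well, centred over the bar.

Call:
{"op": "drive_tool", "data": {"deltas": [{"linear": [0, 0, -25], "twist": 0, "claw": 0}, {"linear": [0, 0, -45], "twist": 0, "claw": 0}, {"linear": [0, 0, -52], "twist": 0, "claw": 0}, {"linear": [0, 0, -57], "twist": 0, "claw": 0}, {"linear": [0, 0, -62], "twist": 0, "claw": 0}, {"linear": [0, 0, -67], "twist": 0, "claw": 0}, {"linear": [0, 0, -72], "twist": 0, "claw": 0}, {"linear": [0, 0, -77], "twist": 0, "claw": 0}, {"linear": [0, 0, -82], "twist": 0, "claw": 0}, {"linear": [0, 0, -87], "twist": 0, "claw": 0}, {"linear": [0, 0, -91], "twist": 0, "claw": 0}, {"linear": [0, 0, -91], "twist": 0, "claw": 0}]}}

```text
clock: 3.0
position: [0.5891, -0.264, 0.0424]
ee_rot: [0.001, 0.998, 0.067, 0.003]
contact_force: [3.6, 1.1, 3.5]
width: 0.0
gripper_force: 2.5
```

Run:
```python
from h import *
s=sensors.get_state();print(s["clock"],s["position"],s["contact_force"])
for n in("scene","wrist"):
    cv2.imwrite(f"pics/{n}3.png",eyes.get_image(n)[:,:,::-1])
a=cv2.resize(cv2.imread("pics/scene3.png")[190:300,250:370],None,fx=4,fy=4)
b=cv2.resize(cv2.imread("pics/wrist3.png"),(587,440));cv2.imwrite("pics/c3.png",cv2.resize(np.hstack([a,b]),(798,330)))
```

```text
3.0 [ 0.58912869 -0.26403649  0.0424124 ] [3.61115075 1.05216707 3.51015905]
```

View pics/c3.png

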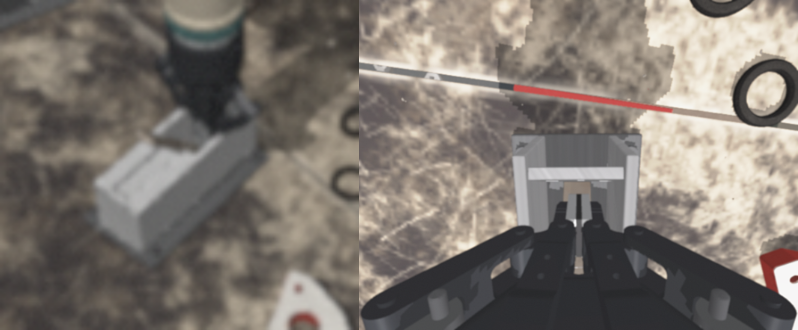

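The bar's lift end is up, but the fingers still feel about 5 N. I'll press a few mm more.

Call:
{"op": "drive_tool", "data": {"deltas": [{"linear": [0, 0, -3], "twist": 0, "claw": 0}, {"linear": [0, 0, -5], "twist": 0, "claw": 0}, {"linear": [0, 0, -5], "twist": 0, "claw": 0}, {"linear": [0, 0, -5], "twist": 0, "claw": 0}]}}

```text
clock: 3.43
position: [0.5901, -0.2643, 0.0409]
ee_rot: [0.002, 0.998, 0.067, 0.004]
contact_force: [1.3, 3.8, 19.5]
width: -0.0003
gripper_force: 9.8
```

Call:
{"op": "drive_tool", "data": {"deltas": [{"linear": [0, 0, 3], "twist": 0, "claw": 0}, {"linear": [0, 0, 10], "twist": 0, "claw": 0}, {"linear": [0, 0, 25], "twist": 0, "claw": 0}, {"linear": [0, 0, 60], "twist": 0, "claw": 0}, {"linear": [0, 0, 100], "twist": 0, "claw": 0}, {"linear": [0, 0, 140], "twist": 0, "claw": 0}, {"linear": [0, 0, 170], "twist": 0, "claw": 0}, {"linear": [0, 0, 170], "twist": 0, "claw": 0}, {"linear": [0, 0, 170], "twist": 0, "claw": 0}, {"linear": [0, 0, 170], "twist": 0, "claw": 0}]}}

```text
clock: 4.27
position: [0.5852, -0.2632, 0.2049]
ee_rot: [-0.001, 0.998, 0.067, -0.002]
contact_force: [-0.2, -0.5, -0.1]
width: 0.0004
gripper_force: 0.0
```

Run:
```python
from h import *
s=sensors.get_state();print(s["clock"],s["position"],s["contact_force"])
for n in("scene","top"):
    cv2.imwrite(f"pics/{n}4.png",eyes.get_image(n)[:,:,::-1])
a=cv2.resize(cv2.imread("pics/scene4.png")[200:280,270:350],(400,400),interpolation=cv2.INTER_CUBIC)
b=cv2.resize(cv2.imread("pics/top4.png")[205:295,280:370],(400,400),interpolation=cv2.INTER_CUBIC);cv2.imwrite("pics/c4.png",np.hstack([a,b]))
```

```text
4.2667 [ 0.58520125 -0.26317734  0.20489266] [-0.17491883 -0.46513924 -0.11496774]
```

View pics/c4.png

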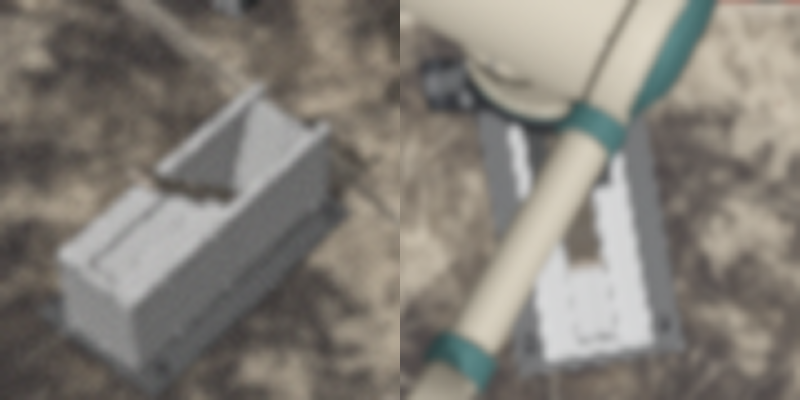

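Run:
```python
from h import *
t=eyes.camera_model("top");s=eyes.camera_model("scene")
P=[m["intrinsics"]@np.c_[m["R"],m["t"]] for m in(t,s)]
X=cv2.triangulatePoints(P[0],P[1],np.array([[321.6],[264.6]]),np.array([[301.],[235.6]]))
print((X[:3]/X[3]).ravel())
for z in(.11,.12,.13):print(ray(t,(321.6,264.6),z).round(4),ray(s,(301,235.6),z).round(4))
```

```text
[ 0.50279408 -0.27728278  0.11643331]
[ 0.5006 -0.2755  0.11  ] [ 0.5106 -0.2757  0.11  ]
[ 0.5    -0.2756  0.12  ] [ 0.5056 -0.2825  0.12  ]
[ 0.4994 -0.2757  0.13  ] [ 0.5006 -0.2894  0.13  ]
```

The bar leans by itself, with its lift end at about (0.500, -0.276, 0.119). Next I'll grip it by its raised end.

Call:
{"op": "drive_tool", "data": {"deltas": [{"linear": [-40, -6, 0], "twist": 0, "claw": 0.6}, {"linear": [-77, -11, 0], "twist": 0, "claw": 0.6}, {"linear": [-77, -11, 0], "twist": 0, "claw": 0.6}, {"linear": [-77, -11, 0], "twist": 0, "claw": 0.6}, {"linear": [-77, -11, -35], "twist": 0, "claw": 0.6}, {"linear": [-77, -11, -70], "twist": 0, "claw": 0.6}, {"linear": [-77, -11, -90], "twist": 0, "claw": 0.6}, {"linear": [-77, -11, -106], "twist": 0, "claw": 0.6}, {"linear": [-77, -11, -106], "twist": 0, "claw": 0.6}, {"linear": [-77, -11, -106], "twist": 0, "claw": 0.6}]}}

```text
clock: 5.2
position: [0.5096, -0.2741, 0.0989]
ee_rot: [-0.001, 0.998, 0.068, -0.001]
contact_force: [-0.3, -0.4, 0.1]
width: 0.0513
gripper_force: 0.0
```

Call:
{"op": "drive_tool", "data": {"deltas": [{"linear": [0, 0, 0], "twist": 0, "claw": 0.15}, {"linear": [0, 0, 0], "twist": 0, "claw": 0.1}, {"linear": [0, 0, 0], "twist": 0, "claw": 0.1}, {"linear": [0, 0, 0], "twist": 0, "claw": 0}, {"linear": [0, 0, 0], "twist": 0, "claw": 0}, {"linear": [0, 0, 0], "twist": 0, "claw": 0}], "squeeze": 60}}

```text
clock: 5.7
position: [0.5103, -0.2752, 0.1015]
ee_rot: [0.001, 0.998, 0.067, 0.001]
contact_force: [0.7, 0.6, 4.7]
width: 0.0188
gripper_force: 58.7
```

Call:
{"op": "drive_tool", "data": {"deltas": [{"linear": [0, 0, 6], "twist": 0, "claw": 0}, {"linear": [0, 0, 20], "twist": 0, "claw": 0}, {"linear": [0, 0, 45], "twist": 0, "claw": 0}, {"linear": [0, 0, 75], "twist": 0, "claw": 0}, {"linear": [0, 0, 105], "twist": 0, "claw": 0}, {"linear": [0, 5, 115], "twist": 0, "claw": 0}, {"linear": [-8, 30, 115], "twist": 0, "claw": 0}, {"linear": [-20, 70, 115], "twist": 0, "claw": 0}, {"linear": [-30, 110, 115], "twist": 0, "claw": 0}, {"linear": [-30, 150, 115], "twist": 0, "claw": 0}, {"linear": [-30, 170, 115], "twist": 0, "claw": 0}, {"linear": [-30, 170, 115], "twist": 0, "claw": 0}]}}

```text
clock: 6.7
position: [0.4773, -0.0998, 0.2147]
ee_rot: [-0.002, 0.998, 0.069, -0.001]
contact_force: [-0.2, -0.4, -1.2]
width: 0.0185
gripper_force: 58.9
```

Run:
```python
from h import *
s=sensors.get_state();print(s["clock"],s["position"],s["contact_force"],s["width"])
for n in("scene","wrist"):
    cv2.imwrite(f"pics/{n}5.png",eyes.get_image(n)[:,:,::-1])
a=cv2.resize(cv2.imread("pics/scene5.png")[120:320,200:400],(400,400))
b=cv2.resize(cv2.imread("pics/wrist5.png"),(400,400));cv2.imwrite("pics/c5.png",np.hstack([a,b]))
```

```text
6.7 [ 0.47729567 -0.0998085   0.2146554 ] [-0.16029478 -0.36931154 -1.22017123] 0.018519477542616274
```

View pics/c5.png

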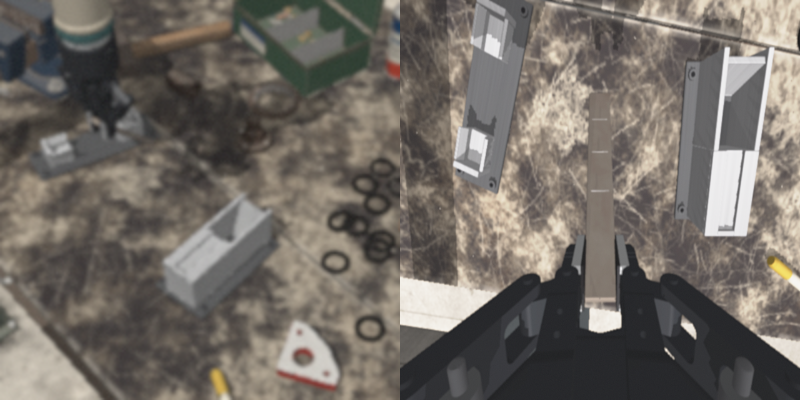

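The bar is held by its end and slopes forward, and the table below it is clear. I'll lower it now, letting it pivot in a lighter grip.

Call:
{"op": "drive_tool", "data": {"deltas": [{"linear": [0, 0, -40], "twist": 0, "claw": 0}, {"linear": [0, 0, -75], "twist": 0, "claw": 0}, {"linear": [0, 0, -100], "twist": 0, "claw": 0}, {"linear": [0, 0, -112], "twist": 0, "claw": 0}, {"linear": [-2, 0, -122], "twist": 0, "claw": 0}, {"linear": [-11, -1, -132], "twist": 0, "claw": 0}, {"linear": [-18, -3, -142], "twist": 0, "claw": 0}, {"linear": [-25, -4, -152], "twist": 0, "claw": 0}, {"linear": [-31, -4, -163], "twist": 0, "claw": 0}, {"linear": [-36, -5, -174], "twist": 0, "claw": 0}, {"linear": [-40, -6, -185], "twist": 0, "claw": 0}, {"linear": [-42, -6, -192], "twist": 0, "claw": 0}], "squeeze": 25}}

```text
clock: 7.8
position: [0.4371, -0.1118, 0.0226]
ee_rot: [0.0, 0.998, 0.067, -0.0]
contact_force: [-1.1, 1.6, 2.9]
width: 0.0184
gripper_force: 51.9
```

Call:
{"op": "drive_tool", "data": {"deltas": [{"linear": [-1, 0, -4], "twist": 0, "claw": 0}, {"linear": [-1, 0, -7], "twist": 0, "claw": 0}, {"linear": [-1, 0, -8], "twist": 0, "claw": 0}, {"linear": [-1, 0, -8], "twist": 0, "claw": 0}]}}

```text
clock: 8.13
position: [0.4366, -0.111, 0.0153]
ee_rot: [0.0, 0.998, 0.067, -0.0]
contact_force: [-1.6, -1.1, 2.4]
width: 0.0186
gripper_force: 51.7
```

Call:
{"op": "drive_tool", "data": {"deltas": [{"linear": [0, 0, 0], "twist": 0, "claw": 0.3}, {"linear": [0, 0, 0], "twist": 0, "claw": 0.6}, {"linear": [0, 0, 0], "twist": 0, "claw": 0.7}, {"linear": [0, 0, 0], "twist": 0, "claw": 0.7}, {"linear": [0, 0, 20], "twist": 0, "claw": 0.7}, {"linear": [0, 0, 60], "twist": 0, "claw": 0.7}, {"linear": [0, 0, 100], "twist": 0, "claw": 0.7}, {"linear": [0, 0, 140], "twist": 0, "claw": 0.7}, {"linear": [0, 0, 180], "twist": 0, "claw": 0.7}, {"linear": [0, 0, 180], "twist": 0, "claw": 0.7}, {"linear": [0, 0, 180], "twist": 0, "claw": 0.7}, {"linear": [0, 0, 180], "twist": 0, "claw": 0.7}]}}

```text
clock: 9.13
position: [0.4359, -0.1103, 0.195]
ee_rot: [-0.0, 0.998, 0.068, -0.0]
contact_force: [-0.9, 0.2, -0.7]
width: 0.0594
gripper_force: 0.0
```

Run:
```python
from h import *
s=sensors.get_state();m=eyes.camera_model("wrist");print(s["clock"],s["position"])
im=eyes.get_image("wrist")[:,:,::-1];cv2.imwrite("pics/w6.png",im)
np.savez("w6.npz",K=m["intrinsics"],R=m["R"],t=m["t"])
for x in(.44,.51,.58):print(proj(m,(x,-.1,.006)))
```

```text
9.1333 [ 0.43592607 -0.11030529  0.19498833]
[308.9896843  214.01967407]
[318.66115563 138.82925455]
[329.57881832  53.95037624]
```

View pics/w6.png

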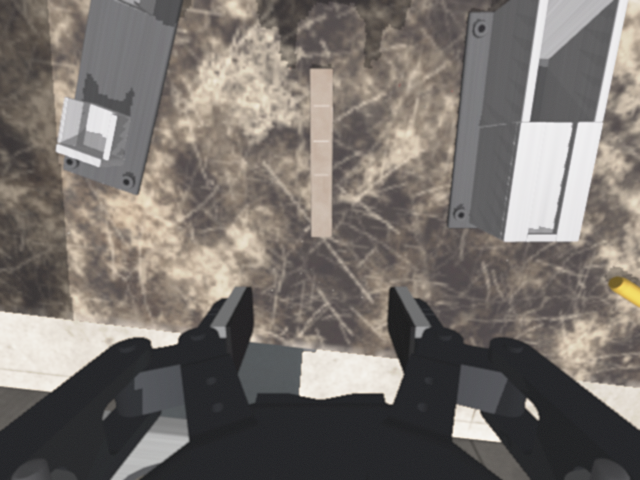

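The bar lies flat on the open table, with its ends at about (320,69) and (322,237).

Run:
```python
from h import *
f=np.load("w6.npz");m=dict(intrinsics=f["K"],R=f["R"],t=f["t"])
a=ray(m,(320.5,68.5),.006);b=ray(m,(322,237),.006)
print(a,b,(a+b)/2,np.linalg.norm(a-b),np.degrees(np.arctan2(*(a-b)[1::-1])))
t=eyes.camera_model("top")
C=[(p[0]/5.5+150,p[1]/5.5+200) for p in((170,38),(310,65),(210,520),(75,490))]
P=np.array([ray(t,c,.006) for c in C]);print(P.round(4),P.mean(0))
for i,j in((0,3),(1,2)):d=P[i]-P[j];print(np.linalg.norm(d),np.degrees(np.arctan2(d[1],d[0])))
```

```text
[ 0.56777395 -0.09383949  0.006     ] [ 0.41898784 -0.11553328  0.006     ] [ 0.49338089 -0.10468638  0.006     ] 0.15035932097328925 8.295568017120505
[[0.665  0.0841 0.006 ]
 [0.6504 0.0184 0.006 ]
 [0.4395 0.0662 0.006 ]
 [0.455  0.1287 0.006 ]] [0.55248079 0.07435423 0.006     ]
0.21478389240389073 -11.992341140785562
0.21629878489758744 -12.759108725731664
```

Call:
{"op": "drive_tool", "data": {"deltas": [{"linear": [35, 3, -20], "twist": 0.5, "claw": 0.5}, {"linear": [57, 6, -50], "twist": 0.5, "claw": 0.5}, {"linear": [57, 6, -85], "twist": 0.5, "claw": 0.5}, {"linear": [57, 6, -120], "twist": 0.5, "claw": 0.5}, {"linear": [57, 6, -145], "twist": 0.5, "claw": 0.5}, {"linear": [57, 6, -162], "twist": 0.5, "claw": 0.5}, {"linear": [57, 6, -172], "twist": 0.5, "claw": 0.5}, {"linear": [57, 6, -178], "twist": 0.5, "claw": 0.5}, {"linear": [57, 6, -182], "twist": 0.5, "claw": 0.5}, {"linear": [57, 6, -183], "twist": 0.5, "claw": 0.5}, {"linear": [57, 6, -183], "twist": 0.5, "claw": 0.5}]}}

```text
clock: 10.1
position: [0.4933, -0.1046, 0.0121]
ee_rot: [-0.0, 0.997, 0.072, -0.0]
contact_force: [-0.3, 0.5, -0.4]
width: 0.0423
gripper_force: 0.0
```

Call:
{"op": "drive_tool", "data": {"deltas": [{"linear": [0, 0, 0], "twist": 0, "claw": 0.3}, {"linear": [0, 0, 0], "twist": 0, "claw": 0.1}, {"linear": [0, 0, 0], "twist": 0, "claw": 0}, {"linear": [0, 0, 0], "twist": 0, "claw": 0}, {"linear": [0, 0, 0], "twist": 0, "claw": 0}, {"linear": [0, 0, 0], "twist": 0, "claw": 0}], "squeeze": 60}}

```text
clock: 10.6
position: [0.494, -0.1048, 0.0133]
ee_rot: [0.0, 0.997, 0.072, 0.001]
contact_force: [0.1, -0.4, 7.2]
width: 0.0175
gripper_force: 58.9
```

Call:
{"op": "drive_tool", "data": {"deltas": [{"linear": [0, 0, 5], "twist": 0, "claw": 0}, {"linear": [0, 0, 20], "twist": 0, "claw": 0}, {"linear": [0, 0, 50], "twist": 0, "claw": 0}, {"linear": [0, 10, 85], "twist": -3, "claw": 0}, {"linear": [10, 40, 115], "twist": -7, "claw": 0}, {"linear": [25, 75, 137], "twist": -12, "claw": 0}, {"linear": [40, 110, 137], "twist": -17, "claw": 0}, {"linear": [52, 145, 137], "twist": -20.7, "claw": 0}, {"linear": [59, 170, 137], "twist": -20.7, "claw": 0}, {"linear": [59, 179, 137], "twist": -20.7, "claw": 0}, {"linear": [59, 179, 137], "twist": -20.7, "claw": 0}, {"linear": [59, 179, 137], "twist": -20.7, "claw": 0}]}}

```text
clock: 11.6
position: [0.5516, 0.0741, 0.149]
ee_rot: [0.001, 0.994, -0.108, -0.001]
contact_force: [-1.0, 0.3, -1.2]
width: 0.0175
gripper_force: 58.9
```

Run:
```python
from h import *
s=sensors.get_state();m=eyes.camera_model("wrist");print(s["clock"],s["position"],s["ee_rot"],s["width"])
im=eyes.get_image("wrist")[:,:,::-1];cv2.imwrite("pics/w7.png",im)
np.savez("w7.npz",K=m["intrinsics"],R=m["R"],t=m["t"])
```

```text
11.6 [0.55163282 0.07405331 0.14897897] [ 6.93140325e-04  9.94173852e-01 -1.07784217e-01 -6.58523645e-04] 0.01749101244620006
```

View pics/w7.png

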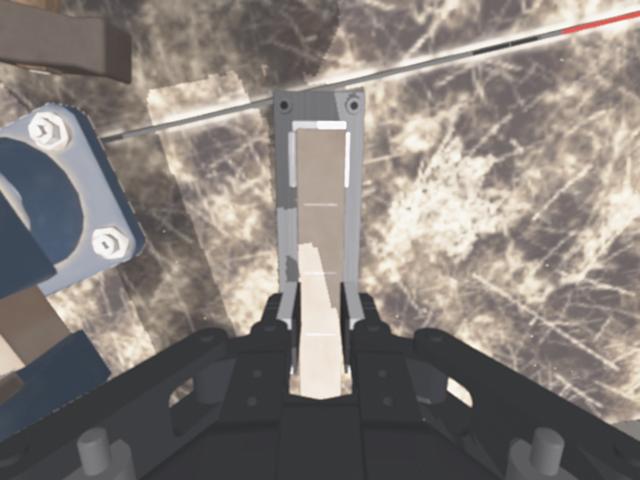

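The held bar hangs straight over the jig. Its far end is at (297–348,128), and the far corners of the jig plate are at (274,92) and (366,92).

Run:
```python
from h import *
def L(n):
    f=np.load(n);return dict(intrinsics=f["K"],R=f["R"],t=f["t"])
m=L("w7.npz")
g=cv2.cvtColor(cv2.imread("pics/w7.png"),6).astype(float)
for r in(140,180,230,250):
    d=np.diff(cv2.GaussianBlur(g,(3,5),0)[r,265:375]);i=np.argsort(-abs(d))[:8];print(r,sorted((int(k)+265.5,int(d[k])) for k in i))
def show(n,p):
    p=np.array(p);print(n,p.round(4).tolist())
A=ray(m,(274.5,92),.006);B=ray(m,(365.5,92),.006);far=(A+B)/2
show("plate far",[A,B,far]);print(np.linalg.norm(A-B))
e=[ray(m,c,.1417) for c in((297,128),(348.5,128))];show("bar far",[*e,(e[0]+e[1])/2]);print(np.linalg.norm(e[0]-e[1]))
n=[ray(m,c,.1417) for c in((301,395),(342,395))];show("bar nearish",[(n[0]+n[1])/2])
w=L("w6.npz");P=[ray(w,c,.006) for c in((63,162),(138,194))];show("near corners w6",P)
w=L("w1.npz");P=[ray(w,c,.006) for c in((10,144),(66,171))];show("near corners w1",P)
```

```text
140 [(269.5, -22), (287.5, 27), (288.5, 24), (294.5, -20), (344.5, 30), (345.5, 35), (349.5, -31), (350.5, -23)]
180 [(269.5, -16), (288.5, 25), (289.5, 23), (343.5, 26), (344.5, 30), (347.5, -19), (348.5, -31), (349.5, -20)]
230 [(276.5, 13), (277.5, 17), (278.5, 10), (295.5, -7), (296.5, -7), (358.5, -11), (359.5, -13), (360.5, -7)]
250 [(275.5, -16), (297.5, 18), (298.5, 21), (316.5, -14), (317.5, -23), (318.5, -18), (370.5, 14), (371.5, 16)]
plate far [[0.6639, 0.0831, 0.006], [0.6492, 0.0163, 0.006], [0.6566, 0.0497, 0.006]]
0.06839444673506266
bar far [[0.6268, 0.0657, 0.1417], [0.6225, 0.046, 0.1417], [0.6246, 0.0558, 0.1417]]
0.020160929242319398
bar nearish [[0.5033, 0.0829, 0.1417]]
near corners w6 [[0.4579, 0.1316, 0.006], [0.4374, 0.0631, 0.006]]
near corners w1 [[0.457, 0.1347, 0.006], [0.4405, 0.0634, 0.006]]
```

Call:
{"op": "drive_tool", "data": {"deltas": [{"linear": [-1, 1, -30], "twist": 0, "claw": 0}, {"linear": [-1, 1, -60], "twist": 0, "claw": 0}, {"linear": [-1, 1, -80], "twist": 0, "claw": 0}, {"linear": [-1, 1, -84], "twist": 0, "claw": 0}, {"linear": [-1, 1, -84], "twist": 0, "claw": 0}, {"linear": [-1, 1, -84], "twist": 0, "claw": 0}, {"linear": [-1, 1, -84], "twist": 0, "claw": 0}]}}

```text
clock: 12.23
position: [0.5528, 0.0747, 0.0669]
ee_rot: [-0.0, 0.994, -0.109, 0.002]
contact_force: [-0.5, -0.4, -0.5]
width: 0.0173
gripper_force: 58.9
```

Run:
```python
from h import *
s=sensors.get_state();m=eyes.camera_model("wrist");print(s["clock"],s["position"],s["ee_rot"],s["width"])
im=eyes.get_image("wrist")[:,:,::-1];cv2.imwrite("pics/w8.png",im)
np.savez("w8.npz",K=m["intrinsics"],R=m["R"],t=m["t"])
c=cv2.resize(im[50:350,220:420],None,fx=2,fy=2,interpolation=cv2.INTER_CUBIC)
sc=eyes.get_image("scene")[:,:,::-1];q=cv2.resize(sc[150:230,190:290],(400,320),interpolation=cv2.INTER_CUBIC)
o=np.zeros((600,800,3),np.uint8);o[:,:400]=c;o[:320,400:]=q;cv2.imwrite("pics/c8.png",o)
```

```text
12.2333 [0.55279981 0.07471947 0.06688537] [-6.72349811e-05  9.94045773e-01 -1.08952250e-01  1.55055927e-03] 0.01732894174413447
```

View pics/c8.png

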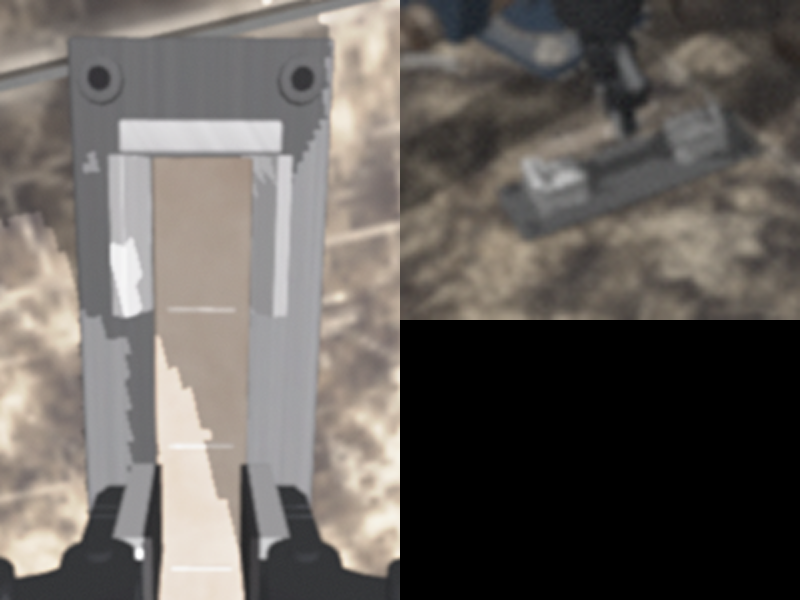

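The crop shows the bar between the cheeks of the far saddle. Its end is at crop row 156, just short of the stop's inner edge at row 153.

Run:
```python
from h import *
f=np.load("w8.npz");m=dict(intrinsics=f["K"],R=f["R"],t=f["t"])
px=lambda c:(220+c[0]/2,50+c[1]/2)
a=np.radians(-12.4);v=np.array([np.cos(a),np.sin(a)]);n=np.array([-v[1],v[0]])
def q(name,c,z):
    X=ray(m,px(c),z)[:2];print(name,"along %.4f lat %.4f"%(X@v,X@n))
q("bar end",(202.5,156),.0596)
q("barL end",(153.5,158),.0596);q("barR end",(251.5,158),.0596)
q("barL 310",(155.5,310),.0596);q("barR 310",(249.5,310),.0596);q("barmid 560",(202,560),.0596)
q("stop inner",(200,153),.042);q("stop outer",(200,120),.042);q("stopL",(120,140),.042);q("stopR",(282,140),.042)
q("cheek L far",(109,156),.038);q("cheek R far",(293,156),.038)
q("cheek L near",(113,317),.038);q("cheek R near",(289,317),.038)
q("plate L",(69,38),.006);q("plate R",(330,38),.006)
q("plateL 400",(84,400),.006);q("plateR 400",(317,400),.006)
print(np.array([.5528,.0747])@v,np.array([.5528,.0747])@n)
```

```text
bar end along 0.5991 lat 0.1900
barL end along 0.5988 lat 0.1996
barR end along 0.5987 lat 0.1804
barL 310 along 0.5687 lat 0.1998
barR 310 along 0.5687 lat 0.1803
barmid 560 along 0.5106 lat 0.1903
stop inner along 0.6007 lat 0.1905
stop outer along 0.6075 lat 0.1905
stopL along 0.6035 lat 0.2081
stopR along 0.6034 lat 0.1725
cheek L far along 0.6004 lat 0.2111
cheek R far along 0.6003 lat 0.1694
cheek L near along 0.5635 lat 0.2116
cheek R near along 0.5634 lat 0.1692
plate L along 0.6313 lat 0.2245
plate R along 0.6311 lat 0.1567
plateL 400 along 0.5330 lat 0.2253
plateR 400 along 0.5328 lat 0.1558
0.5238637065237484 0.1916631080495149
```

Call:
{"op": "drive_tool", "data": {"deltas": [{"linear": [-0.7, 0.5, 0], "twist": 0, "claw": 0}, {"linear": [-0.7, 0.5, 0], "twist": 0, "claw": 0}, {"linear": [-0.7, 0.5, 0], "twist": 0, "claw": 0}, {"linear": [-0.7, 0.5, -4], "twist": 0, "claw": 0}, {"linear": [-0.7, 0.5, -4], "twist": 0, "claw": 0}, {"linear": [-0.7, 0.5, -4], "twist": 0, "claw": 0}]}}

```text
clock: 12.83
position: [0.5505, 0.0759, 0.061]
ee_rot: [0.0, 0.994, -0.108, -0.0]
contact_force: [0.2, 0.5, -0.8]
width: 0.0173
gripper_force: 58.9
```

On target. Descending.

Call:
{"op": "drive_tool", "data": {"deltas": [{"linear": [0, 0, -5], "twist": 0, "claw": 0}, {"linear": [0, 0, -10], "twist": 0, "claw": 0}, {"linear": [0, 0, -14], "twist": 0, "claw": 0}, {"linear": [0, 0, -18], "twist": 0, "claw": 0}, {"linear": [0, 0, -22], "twist": 0, "claw": 0}, {"linear": [0, 0, -25], "twist": 0, "claw": 0}, {"linear": [0, 0, -27], "twist": 0, "claw": 0}, {"linear": [0, 0, -27], "twist": 0, "claw": 0}, {"linear": [0, 0, -27], "twist": 0, "claw": 0}]}}

```text
clock: 13.58
position: [0.5508, 0.0759, 0.0342]
ee_rot: [0.0, 0.994, -0.109, -0.0]
contact_force: [0.1, -0.3, -0.7]
width: 0.0173
gripper_force: 58.9
```

Call:
{"op": "drive_tool", "data": {"deltas": [{"linear": [0, 0, -1], "twist": 0, "claw": 0}, {"linear": [0, 0, -1.5], "twist": 0, "claw": 0}, {"linear": [0, 0, -1.5], "twist": 0, "claw": 0}]}}

```text
clock: 13.83
position: [0.5511, 0.0759, 0.0334]
ee_rot: [-0.0, 0.994, -0.109, 0.0]
contact_force: [-1.0, -0.0, 2.1]
width: 0.0172
gripper_force: 59.3
```

Contact on the rests at the expected height. I'll release the bar and retreat.

Call:
{"op": "drive_tool", "data": {"deltas": [{"linear": [0, 0, -1], "twist": 0, "claw": 0.2}, {"linear": [0, 0, -1], "twist": 0, "claw": 0.35}, {"linear": [0, 0, -1], "twist": 0, "claw": 0.5}, {"linear": [0, 0, -1], "twist": 0, "claw": 0.5}, {"linear": [0, 0, 10], "twist": 0, "claw": 0.5}, {"linear": [0, 0, 40], "twist": 0, "claw": 0.5}, {"linear": [0, 0, 75], "twist": 0, "claw": 0.5}, {"linear": [-20, 0, 110], "twist": 0, "claw": 0.5}, {"linear": [-50, 0, 140], "twist": 0, "claw": 0.5}, {"linear": [-80, 0, 170], "twist": 0, "claw": 0.5}, {"linear": [-80, 0, 170], "twist": 0, "claw": 0.5}, {"linear": [-80, 0, 170], "twist": 0, "claw": 0.5}]}}

```text
clock: 14.83
position: [0.4707, 0.076, 0.2048]
ee_rot: [-0.0, 0.994, -0.108, 0.002]
contact_force: [0.4, 0.0, 0.3]
width: 0.0427
gripper_force: 0.0
```

Run:
```python
from h import *
s=sensors.get_state();m=eyes.camera_model("wrist");print(s["clock"],s["position"],s["contact_force"])
im=eyes.get_image("wrist")[:,:,::-1];cv2.imwrite("pics/w9.png",im)
for y in(-75,0,75):
    a=np.radians(-12.4);print(proj(m,(.5505+y/1e3*np.cos(a),.0757+y/1e3*np.sin(a),.026)).round(1))
cv2.imwrite("pics/c9.png",cv2.resize(im[0:300,200:500],(600,600)))
```

```text
14.8333 [0.47065417 0.07601225 0.20476785] [0.3644259  0.02003097 0.30806405]
[301.2 220. ]
[299.8 136.3]
[298.3  40.7]
```

View pics/c9.png

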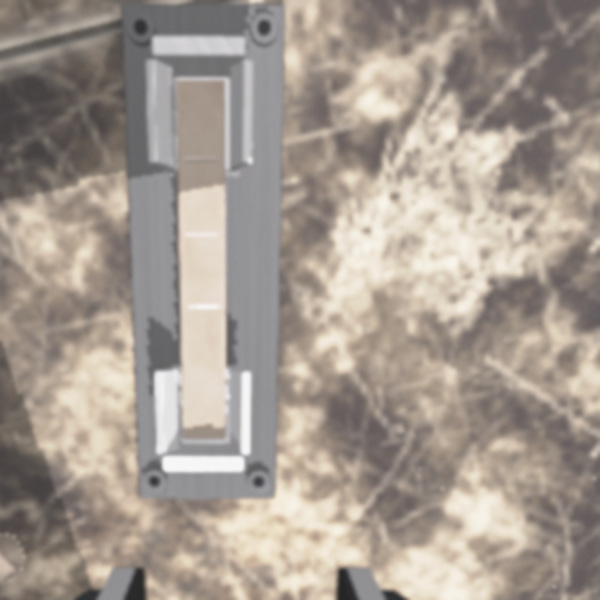

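The bar lies between the cheeks and stops on both rests, from crop (200,80) to (203,438), centred and released. I'll hand it in.

```bash
python3 -c "
from rig import manip;print(manip.sign_off())"
```

```text
the job is handed in; nothing more can be done
None
```

I set the bar flat on both rests of the welding jig, released it and handed the job in at about 15 s on the clock. The last wrist picture showed it centred between the cheeks and stops, but the hand-in returned no verdict.

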